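# Stow the bottle rack against its transport rail

### The arm

A 6-joint arm with a two-finger parallel gripper is mounted at the origin on the work surface. World frame = base frame: x ahead of the robot, y to its left, z up, the work surface at z = 0. Lengths are in m, angles in rad, forces in N, time in s.
With the tool pointing down it reaches from about 0.35 to 0.925 m from the base axis. Payload 6.4 kg.
Tool frame: the origin (TCP) lies at the very end of the fingers, on their centre line; the grasp point (between the pads) lies 19 mm behind it; z points along the fingers, y is the direction in which the jaws open and shut (so a half turn about z gives the same grasp; the last joint's range is limited). The gripper opens to 94 mm and grips with 3 to 60 N. Pads are 16 mm wide; open, the fingers measure 119 mm over their backs; the gripper's body (75 mm by 177 mm) begins 78 mm behind the grasp point.
Start: joints at [1.087, 0.245, 1.558, -0, 1.339, -0.174], TCP at [0.198, 0.619, 0.205] pointing down, gripper open.
Joint ranges: [-3.13, 3.13], [-1.02, 2.26], [0.13, 2.54], [-0.95, 4.09], [0.21, 2.88], [-2.74, 2.74]. Speed limits (rad/s): [2.57, 2.57, 3.14, 3.14, 3.14, 3.14].

### API

Orientations are given as a rotation vector (axis times angle).
In Python, from workcell import sense, imaging, job_done gives the robot as it stands. The module is installed in compiled form; this text tells all that it offers.
- The arm moves only by the tool send_rows, never from a script. Its argument "moves" is a list that holds one entry, the list of rows, each a list of 7 numbers: the shift along the tool's x, y, z in mm, then the turn, a rotation vector about the tool's x, y, z in degrees, then the closure in counts, from 0 (fully open) to 255 (shut). In form: [[[tx, ty, tz, ax, ay, az, fingers], ...]]. A call has 1 to 12 rows; each row is the pose to reach, as a shift and turn from the pose commanded when the call began, along the tool's axes at that moment; what a row does not reach only later rows make up. A row lasts 1/8 s, in which the tool goes at most 62.5 mm and 10.7 degrees, less where a joint would pass 70% of its speed; a pose out of reach is approached as far as the arm can. A call with a gripper value outside its range is refused whole. The fingers move at their own pace and stop on an object; "force" is the grip in N (left out, the last holds). Time passes only in rows, so rows that repeat a pose let the fingers close. It gives the time, the measured TCP pose, the force and the opening at its end, in the units of the state.
- sense(): the state, without advancing time (a new reading comes with each control period).
- imaging.get_image(name): name is "scene" or "top" or "wrist"; returns (picture, depth): 420x560x3 uint8, blue, green, red; 420x560 float32, m along the optical axis (not along the pixel's ray), 0 where there is no reading.
- imaging.camera_model(name): a dict with "intrinsics" (3x3 intrinsics, pixels), "view" (4x4, takes a point from world to camera coordinates); the wrist camera has in their place "mount" (4x4, takes a point from camera to tool coordinates, whose origin is the TCP and whose axes are the flange's). Camera axes: x right, y down, z forward; pixel columns grow to the right and rows downward; lengths in m; the calibration is good to about 2 mm. A picture is of the moment at which its call begins: read the wrist's pose just before it. camera_model takes no time and is no camera call.
- job_done(): hands the job in, once; it reports no verdict.
The state is a dict: "time_s": time; "qpos": joint angles; "joint_vel": joint speeds; "effort": joint torques, N m; "tool_pos": TCP position; "ee_rot": TCP orientation; "contact_force": force on the tool from outside, world axes, zero at the start; "ft_torque": the same for the moment, N m; "grip_width": opening from 0.0 (shut) to 1.0 (fully open).
Only numpy, scipy, OpenCV 4.12 (cv2) and the standard library are available. Lean on these libraries where they do the work, as an engineer would, in place of code of your own. Each camera call takes 0.05 s, during which the arm holds its last target.

### The job

Get the long bottle rack ready for the drive: push it across the counter until it lies flat and parallel against the keeper strip of its rail and both spring catches have dropped down in front of it. Work it in gently, one end after the other as needed, never pressing on it with more than about two kilograms, and leave the brown bottle and the carton that stand nearby where they are.

Things in the scene. Friction and masses are not known exactly. Their poses are not given: they have to be found in the camera images.
- rack: Loose bottle rack: an aluminium box section 420 mm long (its y), 46 deep (its x), 40 high, flat square sides; 0.35-0.6 kg. Seven capped bottles are fixed in its top over the middle 215 mm, up to 68 mm above the counter. Origin: centre of underside; x points from its front (robot side) to its back, z up. It slides on smooth glide strips and is pushed on its front face (x = -23 mm).
- rail: Fixed white steel angle 440 mm long, 40 high. Origin: counter height, mid-length, on its front face; y along the rail, x away from the robot. An aluminium keeper strip, 42 mm high, is bolted parallel in front of it: the strip's face lies at x = -5 to -31 mm, set differently each time and not reported, so the rack's end of travel must be felt. Fixed stock trays up to 63 mm high stand behind.
- rail_left (a point): Point on the rail's front face at counter height, y = +175 mm in the rail's frame, in line with the left catch. Each catch is a steel strip 20 mm wide, hinged on the keeper strip and reaching forward over the top of the rack (45 mm above the counter). Its white nose hangs down to 33 mm above the counter, 48 to 53 mm in front of the keeper's face: 2 mm of play when the rack is home.
- rail_right (a point): The same at y = -175 mm, in line with the right catch. Ahead of each nose a 26 degree lead-in rises to 49 mm above the counter, 79 mm in front of the keeper's face. The rack's top back edge runs under it, lifts the nose about 0.11 rad and slides beneath; the nose drops in front of the rack once the rack is within 2 mm of the keeper there. The rack's front is clear for pushing between the catches.
- catch_left (a joint): Left spring catch (y = +175 mm on the rail), rad: 0 = fully down, grows as the nose is lifted, at most 0.5. A sprung hinge holds the nose down with about 3 N. Pushing one end of the rack in under its catch takes about 12 to 18 N beside that catch, both ends at once from the middle 20 N or more. Once lifted, the nose lies on top of the rack and drags lightly.
- catch_right (a joint): Right spring catch (y = -175 mm on the rail), rad, otherwise like the left one.
- syrup: Bystander: upright brown bottle with white cap, 56 mm diameter, 120 mm high, standing past one end of the rail. Origin: centre of the underside.
- carton: Bystander: upright medicine carton 55 x 55 x 105 mm, standing past the other end of the rail. Origin: centre of the underside.

How it is judged:
By the outcome, as a careful person would: the job done as asked, in the order asked, and still so for the second after the job is handed in, with the robot touching nothing.
It also fails if it takes over 72 s, if anything falls off the work surface, if the arm or the gripper's body presses on something with over 40 N, if the wrist force passes 120 N, or if a joint passes its speed limit or range.

## Working session

There is one attempt and no reset: what is moved stays moved. The work goes in short steps, Python scripts to look and compute and a tool call to move; the robot and the scene stay as the last step left them, time stands still between calls to the robot, and variables do not carry over. Pictures are saved under pics/ and viewed, and the job is handed in when it is done.

Besides the shell and the picture viewer there is one more tool, called after "Emit:" by a JSON object that holds its "name" and its "arguments", one argument or row to a line. send_rows: Moves the arm, as the interface text tells. Its arguments: {"type":"object","properties":{"moves":{"type":"array"},"force":{"type":"number"}},"required":["moves"]}

```bash
mkdir -p pics; python3 - <<'E'
from workcell import sense, imaging
import cv2,numpy as np
print(sense())
for n in ("scene","top"):
    p,d=imaging.get_image(n); cv2.imwrite(f"pics/{n}0.png",p); np.save(f"pics/{n}0.npy",d)
    print(n,imaging.camera_model(n))
print(imaging.camera_model("wrist"))
E
```

```text
{'time_s': 0.0, 'qpos': array([ 1.08687034e+00,  2.45786521e-01,  1.55898046e+00,  1.48371058e-05,
        1.33872047e+00, -1.74131265e-01]), 'joint_vel': array([ 1.57778069e-03, -1.14044422e-03, -6.99808039e-04,  4.97737105e-04,
        8.50142375e-05,  9.88642864e-05]), 'effort': array([ 1.07678534e-03, -4.15817285e+01, -3.14612246e+01,  6.86239125e-02,
        3.29465512e-02, -1.39608974e-04]), 'tool_pos': array([0.1978903 , 0.61852059, 0.20438104]), 'ee_rot': array([-4.84589356e-01, -3.10335904e+00,  2.80878305e-03]), 'contact_force': array([0.79341714, 0.34714725, 0.13969411]), 'ft_torque': array([-0.04222753, -0.03887724,  0.00884211]), 'grip_width': 1.0011818429889703}
scene {'intrinsics': array([[537.79832804,   0.        , 289.08019156],
       [  0.        , 537.79832804, 207.38347499],
       [  0.        ,   0.        ,   1.        ]]), 'view': array([[ 0.54504493,  0.83824261,  0.01659378, -0.34824957],
       [ 0.6356121 , -0.40022123, -0.66016681, -0.34106187],
       [-0.54673877,  0.37036778, -0.7509357 ,  1.68491565],
       [ 0.        ,  0.        ,  0.        ,  
[... 263 characters left out ...]
  [-0.99648802, -0.01954932, -0.08142143,  0.63244743],
       [ 0.08094931,  0.02383654, -0.99643315,  0.80486847],
       [ 0.        ,  0.        ,  0.        ,  1.        ]])}
{'intrinsics': array([[317.30664636,   0.        , 277.59444611],
       [  0.        , 317.30664636, 207.27239808],
       [  0.        ,   0.        ,   1.        ]]), 'mount': array([[ 7.20608017e-04, -9.59855198e-01, -2.80495062e-01,
         8.23015346e-02],
       [ 9.99999305e-01,  4.30088564e-04,  1.09729123e-03,
        -5.11864051e-04],
       [-9.32602976e-04, -2.80495658e-01,  9.59854841e-01,
        -1.80274118e-01],
       [ 0.00000000e+00,  0.00000000e+00,  0.00000000e+00,
         1.00000000e+00]])}
```

View pics/scene0.png

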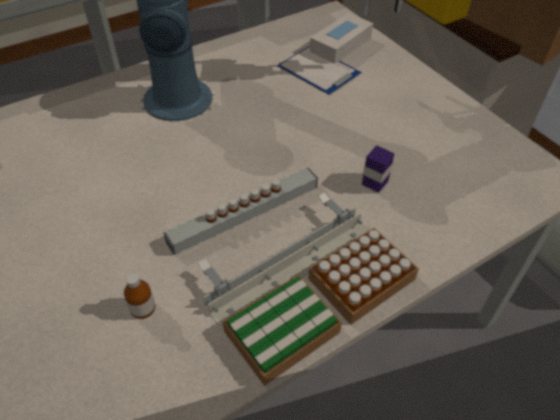

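View pics/top0.png

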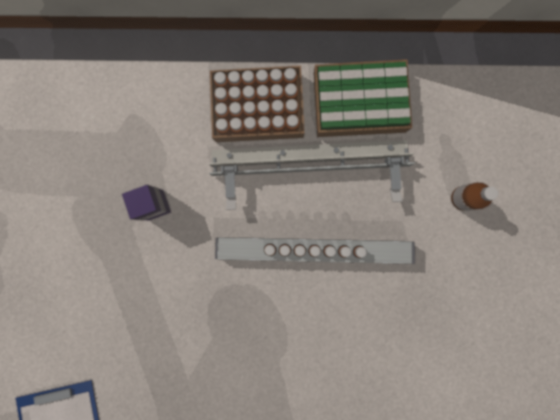

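The scene view shows the rack in front of the rail, with the brown bottle at (140,297) and the carton at (378,168). In the top view the rack spans (217..412, 250), the rail is at about row 157, the catch noses are at (232,200) and (397,195), the carton is at (145,203) and the bottle at (475,196). Next I'll enlarge the top view and measure.

```bash
cat > h.py <<'E'
from workcell import sense, imaging
import cv2,numpy as np
def ray(n,u,v,z):
    m=imaging.camera_model(n);K=m["intrinsics"];V=m["view"]
    d=V[:3,:3].T@np.linalg.inv(K)@np.array([u,v,1.]);c=-V[:3,:3].T@V[:3,3]
    return c+d*(z-c[2])/d[2]
def cloud(n,d):
    m=imaging.camera_model(n);K=m["intrinsics"];V=m["view"]
    v,u=np.mgrid[:d.shape[0],:d.shape[1]]
    P=np.stack([(u-K[0,2])/K[0,0]*d,(v-K[1,2])/K[1,1]*d,d],-1)
    return (P-V[:3,3])@V[:3,:3]
E
python3 - <<'E'
from h import *
p=cv2.imread("pics/top0.png");d=np.load("pics/top0.npy")
c=p[135:275,195:430]; cv2.imwrite("pics/topz.png",cv2.resize(c,None,fx=3.4,fy=3.4,interpolation=cv2.INTER_CUBIC))
p2=cv2.imread("pics/scene0.png");c=p2[160:310,150:380]; cv2.imwrite("pics/scz.png",cv2.resize(c,None,fx=3.4,fy=3.4,interpolation=cv2.INTER_CUBIC))
X=cloud("top",d)
z=X[...,2]
for u in (222,240,300,350,390,408):
    print(u)
    for v in range(140,272,2): 
        if z[v,u]>.015: print("  ",v,np.round(X[v,u]*1000).astype(int),end="")
    print()
E
```

```text
222
   140 [762 147  15]   162 [708 142  39]   164 [706 144  26]   166 [697 138  57]   168 [692 138  58]   170 [688 138  56]   172 [685 139  50]   174 [685 144  22]   238 [546 136  38]   240 [541 136  39]   242 [537 136  40]   244 [533 136  37]   246 [529 136  38]   248 [525 136  38]   250 [520 135  38]   252 [516 135  40]   254 [512 135  37]   256 [508 135  41]   258 [504 135  39]
240
   162 [709 103  40]   170 [691 102  41]   172 [687 102  40]   238 [546  98  40]   240 [542  98  39]   242 [538  98  36]   244 [534  98  37]   246 [530  98  38]   248 [525  98  38]   250 [521  97  38]   252 [517  97  40]   254 [513  97  39]   256 [509  97  39]   258 [504  97  39]
300
   158 [720 -26  38]   160 [718 -26  27]   168 [698 -26  38]   170 [696 -27  23]   240 [545 -29  38]   242 [541 -29  39]   244 [537 -29  47]   246 [534 -28  67]   248 [529 -28  66]   250 [526 -28  68]   252 [521 -28  65]   254 [517 -28  68]   256 [512 -29  38]   258 [507 -29  39]   260 [503 -29  40]
350
   156 [ 726 -132   40]   158 [ 725 -136   20]   166 [ 704 -133   40]   168 [ 703 -136   19]   240 [ 547 -134   39]   242
[... 425 characters left out ...]
 -217   41]   244 [ 541 -217   40]   246 [ 537 -217   39]   248 [565   4 854]   250 [ 528 -217   39]   252 [ 524 -217   39]   254 [ 520 -218   36]   256 [ 516 -217   39]   258 [ 512 -217   39]   260 [ 508 -217   40]   262 [ 503 -217   38]
408
   148 [ 749 -260   25]   150 [ 745 -262   21]   152 [ 740 -260   25]   154 [ 733 -257   36]   156 [ 731 -261   23]   158 [ 726 -260   27]   160 [ 722 -259   27]   162 [ 715 -255   40]   164 [ 712 -258   32]   242 [ 546 -254   41]   244 [ 542 -254   39]   246 [ 537 -255   38]   248 [ 533 -255   38]   250 [565   4 854]   252 [ 525 -254   42]   254 [ 521 -254   39]   256 [ 517 -255   38]   258 [ 513 -254   39]   260 [ 509 -254   40]   262 [ 504 -254   39]
```

View pics/topz.png

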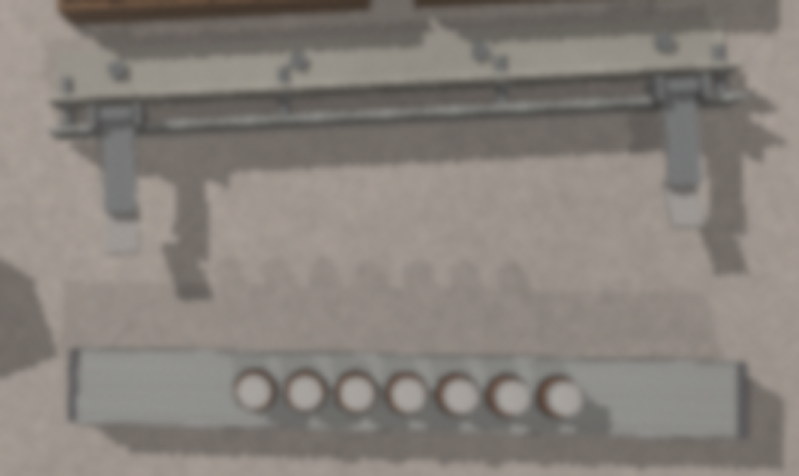

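View pics/scz.png

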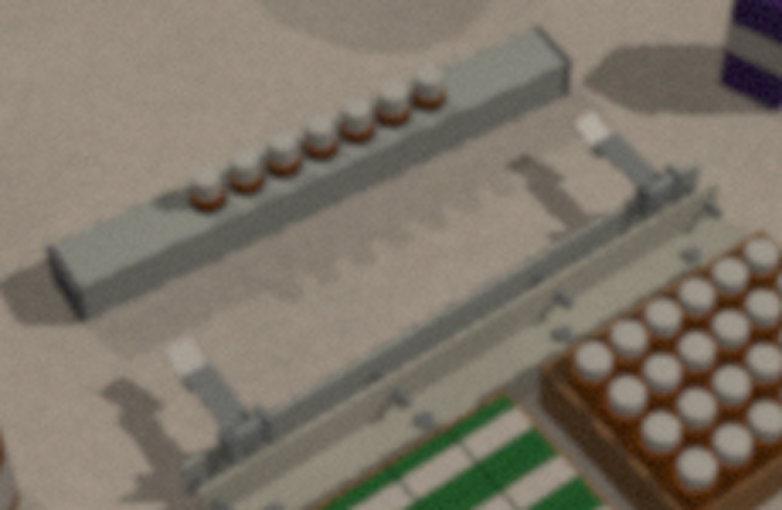

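```bash
python3 - <<'E'
from h import *
f=lambda a,b,z:np.round(ray("top",195+a/3.4,135+b/3.4,z)*1000,1)
for n,a,b,z in [("rackFL",70,421,.04),("rackFR",746,438,.04),("rackBL",72,348,.04),("rackBR",746,363,.04),
 ("keepL",55,135,.042),("keepR",740,100,.042),("railfrontL",55,103,.04),("railfrontR",738,70,.04),("noseL",122,254,.049),("noseR",688,226,.049)]: print(n,f(a,b,z))
p=cv2.imread("pics/top0.png");d=np.load("pics/top0.npy");X=cloud("top",d)
z=X[...,2]
# edges by height from depth, per column
fr=[];bk=[];kp=[]
for u in range(222,410):
    col=X[225:275,u]; m=(col[:,2]>.03)&(col[:,2]<.045); 
    if m.sum()>4: fr.append((col[m,1].mean(),col[m,0].min()));bk.append((col[m,1].mean(),col[m,0].max()))
    col=X[158:182,u]; m=(col[:,2]>.035)&(col[:,2]<.05)
    if 250<u<380 and m.sum(): kp.append((col[m,1].mean(),col[m,0].min()))
for n,a in (("fr",fr),("bk",bk),("kp",kp)):
    a=np.array(a);k=np.polyfit(a[:,0],a[:,1],1);print(n,"x=%.4f+%.4f*y"%(k[1],k[0]),np.std(a[:,1]-np.polyval(k,a[:,0])))
for nm,sl in (("carton",(slice(175,230),slice(115,175))),("bottle",(slice(175,220),slice(445,500)))):
    q=X[sl].reshape(-1,3);q=q[(q[:,2]>.03)&(q[:,2]<.2)];print(nm,q.min(0),q.max(0))
E
```

```text
rackFL [501.7 148.2  40. ]
rackFR [ 501.  -267.2   40. ]
rackBL [546.7 148.5  40. ]
rackBR [ 546.6 -267.5   40. ]
keepL [679.8 163.4  42. ]
keepR [ 709.6 -264.4   42. ]
railfrontL [700.5 164.5  40. ]
railfrontR [ 728.9 -263.9   40. ]
noseL [605.4 117.8  49. ]
noseR [ 629.6 -229.8   49. ]
fr x=0.5032+-0.0010*y 0.000657477391930211
bk x=0.5472+-0.0008*y 0.000590918919976907
kp x=0.6947+-0.0684*y 0.00044242710403250463
carton [0.58085601 0.25752821 0.03006172] [0.65155082 0.32768562 0.109023  ]
bottle [ 0.61661425 -0.40901078  0.03029714] [ 0.67233435 -0.3582863   0.12204026]
```

```bash
cat >> h.py <<'E'
from scipy.spatial.transform import Rotation as Ro
TH=0.0683
def delta(x,y,z,yaw=TH):
    s=sense();R=Ro.from_rotvec(s["ee_rot"])
    d=R.inv().apply(np.array([x,y,z])-s["tool_pos"])*1000
    c,sn=np.cos(yaw),np.sin(yaw)
    T=np.array([[-c,-sn,0],[-sn,c,0],[0,0,-1]]).T
    T=np.array([[-c,-sn,0],[-sn,c,0],[0,0,-1]])
    r=(R.inv()*Ro.from_matrix(T)).as_rotvec(degrees=True)
    print("shift",d.round(1),"turn",r.round(2),"pos",s["tool_pos"].round(4),"t",s["time_s"],"F",s["contact_force"].round(1))
E
python3 - <<'E'
from h import *
c,s=np.cos(TH),np.sin(TH)
print(np.array([[-c,-s,0],[-s,c,0],[0,0,-1]]))
delta(.455,-.063,.10); delta(.455,-.063,.015)
E
```

```text
[[-0.99766846 -0.06824691  0.        ]
 [-0.06824691  0.99766846  0.        ]
 [ 0.          0.         -1.        ]]
shift [-452.7 -570.6  105.3] turn [ -0.09  -0.03 -21.66] pos [0.1979 0.6186 0.2045] t 0.1 F [-0.3  0.6 -1. ]
shift [-452.7 -570.5  190.3] turn [ -0.09  -0.03 -21.66] pos [0.1979 0.6186 0.2045] t 0.1 F [-0.3  0.6 -1. ]
```

Emit:
{"name": "send_rows", "arguments": {
  "moves": [
    [[-40,-50,0,0,0,-2,0],[-80,-100,0,0,0,-4,0],[-120,-150,0,0,0,-6,0],[-160,-200,0,0,0,-8,0],[-200,-250,0,0,0,-11,0],[-240,-300,0,0,0,-14,0],[-280,-350,20,0,0,-17,0],[-320,-400,40,0,0,-20,0],[-360,-450,60,0,0,-21.7,0],[-400,-500,80,0,0,-21.7,0],[-440,-550,100,0,0,-21.7,0],[-453,-571,105,0,0,-21.7,0]]
  ]
}}

```text
time_s: 1.6
tool_pos: [0.4555, -0.0649, 0.0996]
ee_rot: [0.107, -3.139, -0.001]
contact_force: [-0.4, 0.7, -0.0]
grip_width: 0.997
```

```bash
python3 - <<'E'
from h import *
delta(.465,-.063,.10); delta(.465,-.063,.015)
p,d=imaging.get_image("wrist");cv2.imwrite("pics/w1.png",p)
E
```

```text
shift [-9.6  1.2 -0.4] turn [ 0.02 -0.02 -0.01] pos [ 0.4555 -0.0649  0.0996] t 1.6 F [-0.4  0.7 -0. ]
shift [-9.6  1.2 84.6] turn [ 0.02 -0.02 -0.01] pos [ 0.4555 -0.0649  0.0996] t 1.6 F [-0.4  0.7 -0. ]
```

View pics/w1.png

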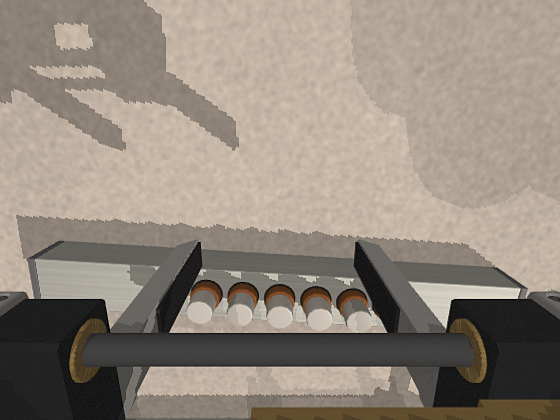

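The wrist view (top of the picture is the robot side) shows the rack with its front edge at about row 250. Both finger tips, at (190,245) and (368,245), are still above it. I'll lower the tool in front of the rack, then push.

Emit:
{"name": "send_rows", "arguments": {
  "moves": [
    [[0,1,40,0,0,0,0],[0,1,75,0,0,0,0],[0,1,84,0,0,0,0],[-10,1,84,0,0,0,0],[-20,1,84,0,0,0,0],[-24,1,84,0,0,0,0],[-28,1,84,0,0,0,0],[-32,1,84,0,0,0,0],[-36,1,84,0,0,0,0],[-40,1,84,0,0,0,0],[-44,1,84,0,0,0,0]]
  ]
}}

```text
time_s: 3.02
tool_pos: [0.4993, -0.0588, 0.0163]
ee_rot: [0.108, -3.139, -0.0]
contact_force: [-1.4, -0.8, -0.1]
grip_width: 1.0
```

Emit:
{"name": "send_rows", "arguments": {
  "moves": [
    [[-5,0,0,0,0,0,0],[-10,0,0,0,0,0,0],[-15,0,0,0,0,0,0],[-20,0,0,0,0,0,0],[-25,0,0,0,0,0,0],[-30,0,0,0,0,0,0],[-35,0,0,0,0,0,0],[-40,0,0,0,0,0,0],[-45,0,0,0,0,0,0],[-50,0,0,0,0,0,0],[-55,0,0,0,0,0,0],[-60,0,0,0,0,0,0]]
  ]
}}

```text
time_s: 4.53
tool_pos: [0.5595, -0.0547, 0.0165]
ee_rot: [0.108, -3.14, 0.0]
contact_force: [-2.0, -0.8, -0.6]
grip_width: 1.001
```

```bash
cat > look.py <<'E'
from h import *
import sys
n=sys.argv[1]
s=sense();print(s["tool_pos"].round(4),s["contact_force"].round(1),s["time_s"])
p,d=imaging.get_image("top");X=cloud("top",d)
cv2.imwrite(f"pics/t{n}.png",cv2.resize(p[130:270,195:430],None,fx=3.4,fy=3.4,interpolation=cv2.INTER_CUBIC))
# rail frame
o=np.array([.6947+.0684*.0497,-.0497])  # keeper face centre
c,sn=np.cos(TH),np.sin(TH)
q=X[...,:2]-o; a=q[...,0]*c+q[...,1]*sn; b=-q[...,0]*sn+q[...,1]*c
z=X[...,2]
e=[]
for yb in np.arange(-.205,.206,.005):
    m=(abs(b-yb)<.0025)&(z>.033)&(z<.0435)&(a<-.003)&(a>-.26)
    if m.sum()>4: e.append((yb,a[m].min(),a[m].max()))
e=np.array(e)
for i in range(0,len(e),4): print((e[i]*1000).round(1))
m=(z>.033)&(z<.0435)&(a<-.003)&(a>-.26); print("b range",b[m].min(),b[m].max())
for cc in (.175,-.175):
    m=(abs(b-cc)<.012)&(z>.045)&(z<.08)&(a>-.1)&(a<.0)
    print("catch",cc,"zmax",np.percentile(z[m],95) if m.any() else None)
    for lo in range(-84,0,12):
        mm=m&(a>lo/1000)&(a<=(lo+12)/1000)
        if mm.any(): print((lo,round(np.median(z[mm])*1000)),end=" ")
    print()
E
python3 look.py 1
```

```text
[ 0.5595 -0.0547  0.0165] [-2.  -0.8 -0.6] 4.525
[-205.  -126.7  -82.2]
[-185.  -125.8   -7.2]
[-165.  -126.9  -38.5]
[-145.  -126.1  -81.5]
[-125.  -127.2  -82.6]
[-105.   -98.8  -81.8]
[-85.  -91.5 -82.9]
[-65.  -92.7 -81.9]
[-45.  -87.5 -83.2]
[ 70.  -92.5 -81.7]
[ 90.  -93.8 -83.1]
[ 110.  -126.7  -81.9]
[ 130.  -125.7  -83.1]
[ 150.  -126.9  -82.3]
[ 170.  -126.   -53.3]
[ 190.  -127.1  -82.3]
b range -0.32531095449778924 0.35991942845026953
catch 0.175 zmax 0.049148185975418986
(-84, 47) (-72, 46) (-60, 47) (-48, 47) (-36, 47) (-24, 47) (-12, 47) 
catch -0.175 zmax 0.04917134226683841
(-84, 47) (-72, 46) (-60, 47) (-48, 47) (-36, 47) (-24, 47) (-12, 47)
```

View pics/t1.png

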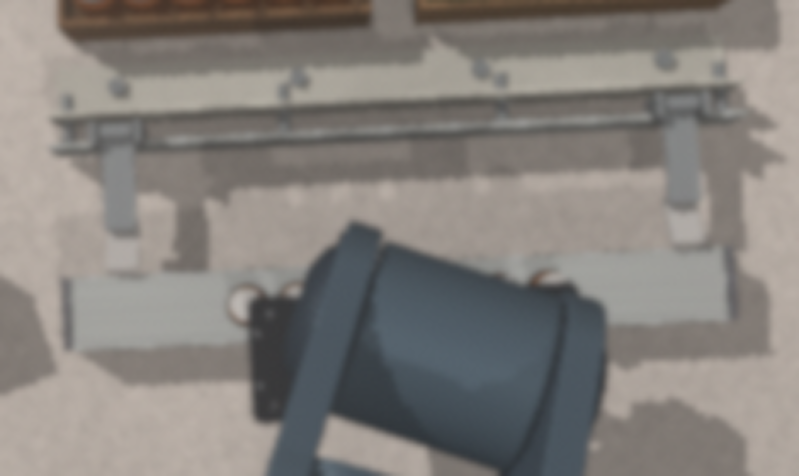

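The top view shows the rack parallel to the keeper, both sides reading an 82 mm gap, and centred on the rail. Both noses are still ahead of it, at (122,268) and (688,240). I'll close in until just short of the lead-ins.

Emit:
{"name": "send_rows", "arguments": {
  "moves": [
    [[-4,0,0,0,0,0,0],[-8,0,0,0,0,0,0],[-12,0,0,0,0,0,0],[-15,0,0,0,0,0,0],[-17,0,0,0,0,0,0],[-17,0,0,0,0,0,0]]
  ]
}}

```text
time_s: 5.32
tool_pos: [0.5746, -0.0535, 0.016]
ee_rot: [0.108, -3.135, -0.001]
contact_force: [-6.5, -1.9, 4.2]
grip_width: 0.999
```

```bash
python3 look.py 2 | cut -c1-90
```

```text
[ 0.5746 -0.0535  0.016 ] [-6.5 -1.9  4.2] 5.325
[-205.  -111.9  -67.5]
[-185.  -111.1  -53.5]
[-165.  -112.2  -36.4]
[-145.  -111.2  -66.7]
[-125.  -110.4  -67.8]
[-105.   -79.8  -66.8]
[-85.  -76.7 -67.9]
[-65.  -71.4 -67. ]
[ 75.  -79.6 -66.6]
[ 95.  -76.5 -67.8]
[ 115.  -111.7  -66.8]
[ 135.  -110.7  -68.1]
[ 155.  -111.9  -67.1]
[ 175.  -110.9  -53.2]
[ 195.  -112.1  -67.2]
b range -0.32405160961769996 0.36042078471192845
catch 0.175 zmax 0.04909658609284881
(-84, 47) (-72, 45) (-60, 47) (-48, 47) (-36, 47) (-24, 47) (-12, 47) 
catch -0.175 zmax 0.04904206164493075
(-84, 47) (-72, 46) (-60, 48) (-48, 47) (-36, 47) (-24, 47) (-12, 47)
```

Emit:
{"name": "send_rows", "arguments": {
  "moves": [
    [[-5,0,0,0,0,0,120],[5,0,0,0,0,0,255],[15,-30,0,0,0,0,255],[15,-80,0,0,0,0,255],[15,-130,0,0,0,0,255],[15,-172,0,0,0,0,255],[15,-172,0,0,0,0,255],[0,-172,0,0,0,0,255],[-2,-172,0,0,0,0,255]]
  ],
  "force": 20
}}

```text
time_s: 6.5
tool_pos: [0.5904, -0.2234, 0.0163]
ee_rot: [0.112, -3.138, -0.001]
contact_force: [-3.6, 0.4, 0.6]
grip_width: 0.083
```

My first row there went 5 mm forward when I meant to back off. I'll check whether it moved the rack.

```bash
python3 look.py 3 | cut -c1-90
```

```text
[ 0.5904 -0.2234  0.0163] [-3.6  0.4  0.6] 6.5
[-185.   -60.2  -53.8]
[-165.   -78.3  -30. ]
[-145.  -107.   -62.1]
[-125.   -74.4  -63.6]
[-105.   -75.6  -62.7]
[ -85.  -108.3  -63.9]
[ -65.  -107.5  -62.6]
[ -45.  -108.5  -63.8]
[ -25.  -107.6  -63. ]
[  -5.  -108.6  -64.1]
[  15.  -107.9  -63.1]
[  35.  -107.   -64.3]
[  55.  -108.1  -63.2]
[  75.  -107.1  -64.5]
[  95.  -108.3  -63.6]
[ 115.  -107.4  -64.6]
[ 135.  -108.6  -63.6]
[ 155.  -107.6  -64.9]
[ 175.  -108.8  -53.4]
[ 195.  -107.9  -65.1]
b range -0.3231697468187336 0.36063393799141874
catch 0.175 zmax 0.0499352049754293
(-84, 49) (-72, 46) (-60, 48) (-48, 48) (-36, 47) (-24, 47) (-12, 47) 
catch -0.175 zmax 0.05022638500320134
(-84, 50) (-72, 46) (-60, 49) (-48, 48) (-36, 48) (-24, 48) (-12, 47)
```

View pics/t3.png

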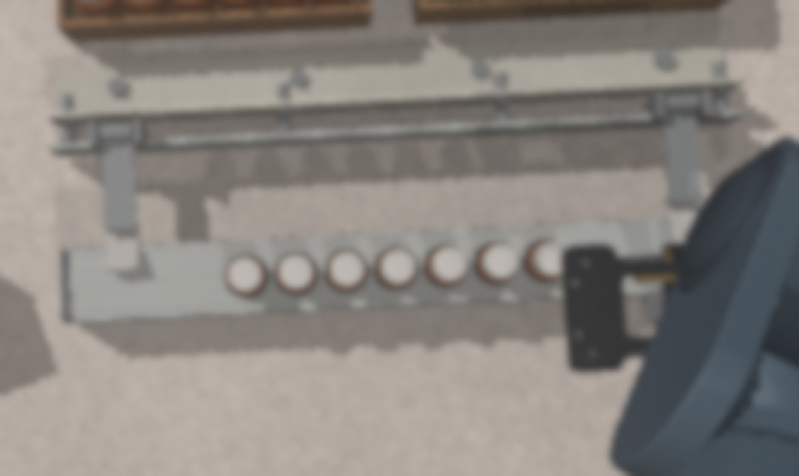

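The top view shows the rack still square, with its top edge just under both lead-ins. The gripper is at the right end, so I'll push there in small steps.

Emit:
{"name": "send_rows", "arguments": {
  "moves": [
    [[-1,-5,0,0,0,0,255],[-2,-5,0,0,0,0,255],[-3,-5,0,0,0,0,255],[-3,-5,0,0,0,0,255]]
  ]
}}

```text
time_s: 7.05
tool_pos: [0.5927, -0.2296, 0.016]
ee_rot: [0.108, -3.138, -0.001]
contact_force: [-3.5, 0.9, -1.3]
grip_width: 0.004
```

Emit:
{"name": "send_rows", "arguments": {
  "moves": [
    [[-1,0,0,0,0,0,255],[-2,0,0,0,0,0,255],[-2,0,0,0,0,0,255]]
  ]
}}

```text
time_s: 7.42
tool_pos: [0.5953, -0.2297, 0.0163]
ee_rot: [0.108, -3.139, 0.0]
contact_force: [-4.6, -0.2, -1.7]
grip_width: 0.007
```

Emit:
{"name": "send_rows", "arguments": {
  "moves": [
    [[-1,0,0,0,0,0,255],[-2,0,0,0,0,0,255],[-2,0,0,0,0,0,255]]
  ]
}}

```text
time_s: 7.8
tool_pos: [0.5972, -0.2297, 0.0164]
ee_rot: [0.108, -3.139, 0.0]
contact_force: [-4.4, -1.3, -1.7]
grip_width: 0.003
```

Emit:
{"name": "send_rows", "arguments": {
  "moves": [
    [[-1,0,0,0,0,0,255],[-2,0,0,0,0,0,255],[-3,0,0,0,0,0,255],[-3,0,0,0,0,0,255]]
  ]
}}

```text
time_s: 8.3
tool_pos: [0.6012, -0.2296, 0.017]
ee_rot: [-0.108, 3.138, -0.001]
contact_force: [-1.3, -0.6, -0.2]
grip_width: 0.005
```

```bash
python3 look.py 4 | cut -c1-90
```

```text
[ 0.6012 -0.2296  0.017 ] [-1.3 -0.6 -0.2] 8.3
[-170.   -95.6  -55.4]
[-150.   -96.7  -54.1]
[-130.   -64.1  -55.4]
[-110.   -65.   -54.3]
[ -90.  -100.2  -55.4]
[ -70.  -101.3  -56.6]
[ -50.  -102.6  -57.6]
[ -30.  -103.7  -58.9]
[ -10.  -104.8  -60. ]
[  10.  -106.   -61.1]
[  30.  -107.   -62.2]
[  50.  -108.1  -63.3]
[  70.  -107.4  -64.7]
[  90.  -108.6  -63.9]
[ 110.  -109.8  -64.8]
[ 130.  -110.9  -66.1]
[ 150.  -112.1  -67.1]
[ 170.  -113.2  -34.5]
[ 190.  -114.4  -69.6]
b range -0.3234891307204232 0.36079363872583686
catch 0.175 zmax 0.04935477329221199
(-84, 46) (-72, 46) (-60, 47) (-48, 47) (-36, 48) (-24, 47) (-12, 47) 
catch -0.175 zmax 0.053457268553445014
(-84, 52) (-72, 49) (-60, 52) (-48, 52) (-36, 51) (-24, 50) (-12, 48)
```

View pics/t4.png

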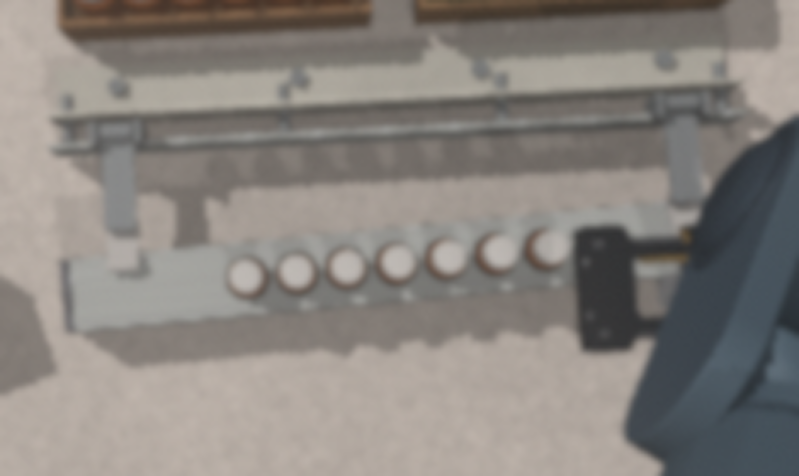

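The top view shows the right nose riding on the rack. The arm hides it, but the catch strip has risen about 4 mm and the push force fell to 1 N. The left end is still out. I'll push the right end 2 mm more, then move to the left end.

Emit:
{"name": "send_rows", "arguments": {
  "moves": [
    [[-1,0,0,0,0,0,255],[-2,0,0,0,0,0,255],[-3,0,0,0,0,0,255],[12,0,0,0,0,0,255],[30,20,0,0,0,0,255],[30,70,0,0,0,0,255],[30,130,0,0,0,0,255],[30,190,0,0,0,0,255],[30,250,0,0,0,0,255],[30,310,0,0,0,0,255],[30,342,0,0,0,0,255],[30,342,0,0,0,0,255]]
  ]
}}

```text
time_s: 9.85
tool_pos: [0.5462, 0.1116, 0.0165]
ee_rot: [-0.113, 3.139, 0.001]
contact_force: [-0.4, -0.3, -0.1]
grip_width: 0.0
```

Emit:
{"name": "send_rows", "arguments": {
  "moves": [
    [[-8,0,0,0,0,0,255],[-10,0,0,0,0,0,255],[-12,0,0,0,0,0,255],[-14,0,0,0,0,0,255],[-14,0,0,0,0,0,255]]
  ]
}}

```text
time_s: 10.48
tool_pos: [0.5609, 0.1106, 0.0164]
ee_rot: [0.108, -3.14, -0.0]
contact_force: [-0.8, 0.4, -0.3]
grip_width: 0.003
```

Emit:
{"name": "send_rows", "arguments": {
  "moves": [
    [[-2,0,0,0,0,0,255],[-4,0,0,0,0,0,255],[-5,0,0,0,0,0,255],[-6,0,0,0,0,0,255],[-6,0,0,0,0,0,255]]
  ]
}}

```text
time_s: 11.1
tool_pos: [0.5653, 0.1114, 0.0159]
ee_rot: [0.109, -3.136, -0.0]
contact_force: [-5.8, -0.3, 2.1]
grip_width: 0.003
```

Emit:
{"name": "send_rows", "arguments": {
  "moves": [
    [[-1,0,0,0,0,0,255],[-2,0,0,0,0,0,255],[-3,0,0,0,0,0,255],[-3,0,0,0,0,0,255]]
  ]
}}

```text
time_s: 11.6
tool_pos: [0.5681, 0.1118, 0.0158]
ee_rot: [0.109, -3.135, -0.001]
contact_force: [-5.4, 0.6, 3.7]
grip_width: 0.004
```

Emit:
{"name": "send_rows", "arguments": {
  "moves": [
    [[-1,0,0,0,0,0,255],[-2,0,0,0,0,0,255],[-3,0,0,0,0,0,255],[-3,0,0,0,0,0,255]]
  ]
}}

```text
time_s: 12.1
tool_pos: [0.5708, 0.1121, 0.0157]
ee_rot: [0.109, -3.135, -0.001]
contact_force: [-6.8, 0.6, 3.1]
grip_width: 0.004
```

Emit:
{"name": "send_rows", "arguments": {
  "moves": [
    [[-1,0,0,0,0,0,255],[-2,0,0,0,0,0,255],[-3,0,0,0,0,0,255],[-3,0,0,0,0,0,255]]
  ]
}}

```text
time_s: 12.6
tool_pos: [0.5735, 0.1123, 0.0156]
ee_rot: [0.109, -3.134, -0.001]
contact_force: [-7.6, 0.4, 2.7]
grip_width: 0.009
```

```bash
python3 look.py 5 | cut -c1-90
```

```text
[0.5735 0.1123 0.0156] [-7.6  0.4  2.7] 12.6
[-205.   -94.9  -50.5]
[-185.   -94.2  -56.3]
[-165.   -95.3  -50.4]
[-145.   -96.2  -51.7]
[-125.   -95.7  -50.5]
[-105.   -96.7  -51.9]
[-85.  -95.7 -53.3]
[-65.  -96.9 -52. ]
[-45.  -98.  -53.1]
[-25.  -97.1 -52.3]
[ -5.  -98.2 -53.4]
[ 15.  -97.4 -54.7]
[ 35.  -98.5 -53.6]
[ 55.  -99.6 -54.6]
[ 75.  -98.7 -56. ]
[ 95.  -63.7 -54.9]
[115.  -73.4 -56.2]
b range -0.324214677276456 0.3609424603855116
catch 0.175 zmax 0.05267825343186088
(-60, 51) (-48, 51) (-36, 50) (-24, 49) (-12, 48) 
catch -0.175 zmax 0.05520989612830722
(-84, 55) (-72, 50) (-60, 51) (-48, 52) (-36, 51) (-24, 50) (-12, 48)
```

View pics/t5.png

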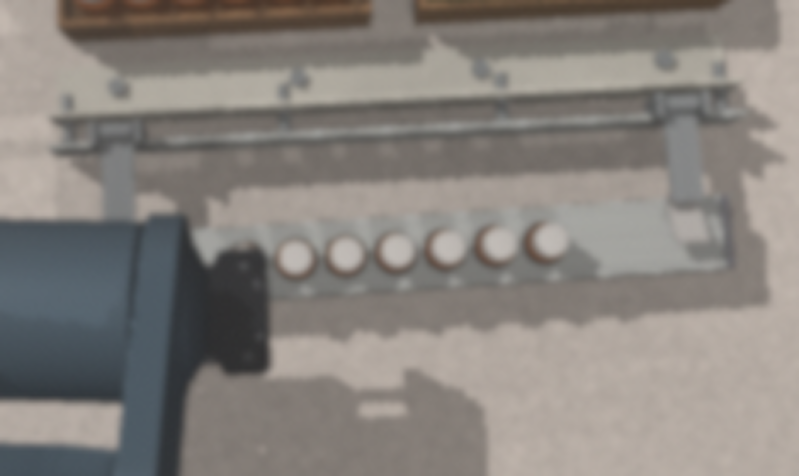

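The right nose now lies on top of the rack at (690,220). The left end is nearly in, so I'll keep pushing it.

Emit:
{"name": "send_rows", "arguments": {
  "moves": [
    [[-1,0,0,0,0,0,255],[-2,0,0,0,0,0,255],[-3,0,0,0,0,0,255],[-3,0,0,0,0,0,255]]
  ]
}}

```text
time_s: 13.15
tool_pos: [0.5781, 0.1122, 0.0159]
ee_rot: [0.109, -3.138, -0.0]
contact_force: [-2.8, 1.0, -0.8]
grip_width: 0.008
```

Emit:
{"name": "send_rows", "arguments": {
  "moves": [
    [[-1,0,0,0,0,0,255],[-2,0,0,0,0,0,255],[-2,0,0,0,0,0,255]]
  ]
}}

```text
time_s: 13.52
tool_pos: [0.5809, 0.1121, 0.0164]
ee_rot: [-0.108, 3.14, -0.0]
contact_force: [-2.3, 1.2, -0.7]
grip_width: 0.002
```

Both noses are lifted. I'll go back to the middle with the fingers open for a parallel two-point push.

Emit:
{"name": "send_rows", "arguments": {
  "moves": [
    [[10,0,0,0,0,0,255],[20,-20,0,0,0,0,200],[20,-70,0,0,0,0,100],[20,-130,0,0,0,0,0],[20,-168,0,0,0,0,0],[20,-168,0,0,0,0,0],[10,-168,0,0,0,0,0],[2,-168,0,0,0,0,0],[-2,-168,0,0,0,0,0],[-6,-168,0,0,0,0,0],[-6,-168,0,0,0,0,0]]
  ]
}}

```text
time_s: 14.9
tool_pos: [0.5968, -0.0539, 0.0153]
ee_rot: [0.111, -3.135, -0.001]
contact_force: [-4.3, 0.1, -0.4]
grip_width: 0.994
```

```bash
python3 look.py 6 | cut -c1-90
```

```text
[ 0.5968 -0.0539  0.0153] [-4.3  0.1 -0.4] 14.9
[-205.   -88.9  -44. ]
[-185.   -89.8  -54.1]
[-165.   -89.   -44.1]
[-145.   -89.9  -45.3]
[-125.   -87.1  -44.1]
[-100.   -49.4  -45. ]
[ 75.  -54.  -44.9]
[ 95.  -89.  -46.4]
[115.  -90.3 -45.6]
[135.  -89.4 -44.3]
[155.  -90.4 -45.4]
[175.  -89.7 -55.6]
[195.  -90.4 -45.9]
b range -0.3249387019459469 0.3601258607787972
catch 0.175 zmax 0.05553596566371852
(-84, 55) (-72, 50) (-60, 52) (-48, 52) (-36, 51) (-24, 50) (-12, 48) 
catch -0.175 zmax 0.05507798282205515
(-84, 55) (-72, 50) (-60, 52) (-48, 52) (-36, 51) (-24, 50) (-12, 48)
```

View pics/t6.png

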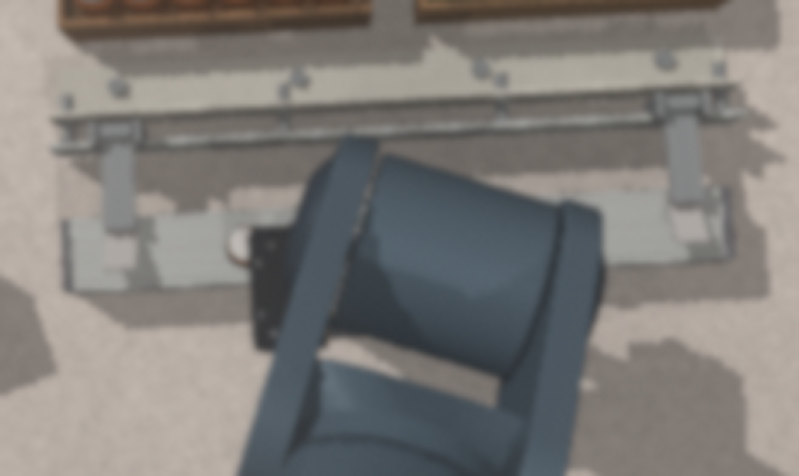

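The top view shows the rack square with both noses riding on it, at (120,250) and (690,222), and a gap of about 44 mm. I'll continue in parallel.

Emit:
{"name": "send_rows", "arguments": {
  "moves": [
    [[-3,0,0,0,0,0,0],[-6,0,0,0,0,0,0],[-9,0,0,0,0,0,0],[-12,0,0,0,0,0,0],[-15,0,0,0,0,0,0],[-18,0,0,0,0,0,0],[-21,0,0,0,0,0,0],[-24,0,0,0,0,0,0],[-26,0,0,0,0,0,0],[-26,0,0,0,0,0,0]]
  ]
}}

```text
time_s: 16.2
tool_pos: [0.623, -0.0525, 0.0154]
ee_rot: [0.109, -3.137, -0.001]
contact_force: [-4.6, -0.1, -3.0]
grip_width: 0.997
```

```bash
python3 look.py 7 | cut -c1-90
```

```text
[ 0.623  -0.0525  0.0154] [-4.6 -0.1 -3. ] 16.2
[-205.   -63.3  -18.2]
[-185.   -60.7  -54.3]
[-155.   -63.1  -17.5]
[-135.   -63.9  -19.1]
[ 70.  -24.3 -19.7]
[ 90.  -25.2 -18.3]
[110.  -63.1 -19.9]
[130.  -64.1 -18.9]
[150.  -63.2 -19.7]
[185.  -63.5 -18.2]
[205.  -62.5 -19.1]
b range -0.32503437889426384 0.3605588144865767
catch 0.175 zmax 0.055860526306260226
(-84, 56) (-72, 50) (-60, 52) (-48, 52) (-36, 51) (-24, 49) (-12, 48) 
catch -0.175 zmax 0.05522974290901118
(-84, 55) (-72, 50) (-60, 52) (-48, 52) (-36, 51) (-24, 50) (-12, 49)
```

View pics/t7.png

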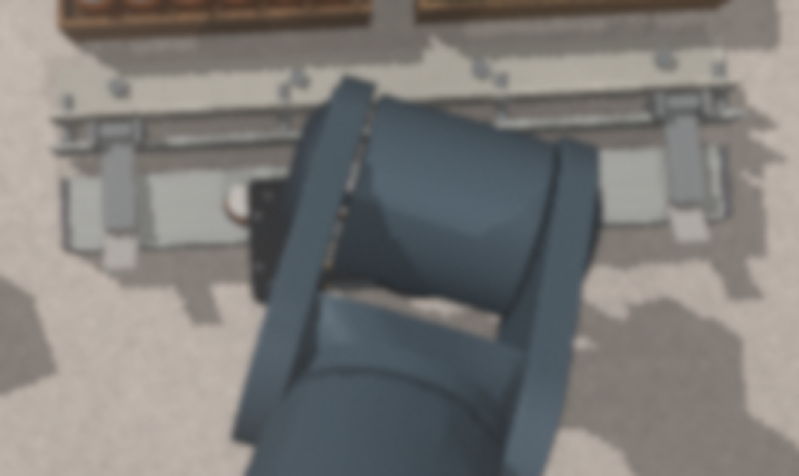

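The top view shows the rack parallel with 14–19 mm left to go. I'll take the final approach in fine steps and feel for the stop.

Emit:
{"name": "send_rows", "arguments": {
  "moves": [
    [[-2,0,0,0,0,0,0],[-4,0,0,0,0,0,0],[-6,0,0,0,0,0,0],[-8,0,0,0,0,0,0],[-9,0,0,0,0,0,0],[-10,0,0,0,0,0,0],[-10,0,0,0,0,0,0]]
  ]
}}

```text
time_s: 17.12
tool_pos: [0.634, -0.0524, 0.0163]
ee_rot: [0.108, -3.139, -0.0]
contact_force: [-4.7, -0.4, -0.5]
grip_width: 0.999
```

Emit:
{"name": "send_rows", "arguments": {
  "moves": [
    [[-1,0,0,0,0,0,0],[-2,0,0,0,0,0,0],[-2,0,0,0,0,0,0]]
  ]
}}

```text
time_s: 17.5
tool_pos: [0.6358, -0.0523, 0.0164]
ee_rot: [0.109, -3.139, -0.0]
contact_force: [-5.1, -0.7, -1.3]
grip_width: 1.004
```

Emit:
{"name": "send_rows", "arguments": {
  "moves": [
    [[-1,0,0,0,0,0,0],[-1,0,0,0,0,0,0]]
  ]
}}

```text
time_s: 17.75
tool_pos: [0.6368, -0.0523, 0.0163]
ee_rot: [0.108, -3.139, -0.0]
contact_force: [-5.5, -0.1, -0.8]
grip_width: 0.998
```

Emit:
{"name": "send_rows", "arguments": {
  "moves": [
    [[-1,0,0,0,0,0,0],[-1,0,0,0,0,0,0]]
  ]
}}

```text
time_s: 18.0
tool_pos: [0.64, -0.0525, 0.0176]
ee_rot: [-0.108, 3.136, -0.001]
contact_force: [-0.6, 0.2, 0.9]
grip_width: 0.999
```

```bash
python3 look.py 8 | cut -c1-90
```

```text
[ 0.64   -0.0525  0.0176] [-0.6  0.2  0.9] 18.0
[-205.   -46.4   -3.2]
[-185.   -79.6  -53.2]
[-165.   -72.3   -3.1]
[-145.   -46.9   -4.3]
[ 40.  -47.1 -36.5]
[105.  -46.1  -3.2]
[125.  -46.6  -3.7]
[145.  -46.3  -3.2]
[165.  -68.9  -4.1]
[185.  -61.3  -3.2]
[205.  -45.6  -3.9]
b range -0.32638331253214775 0.3610013127688572
catch 0.175 zmax 0.04923620359947867
(-84, 46) (-72, 46) (-60, 47) (-48, 47) (-36, 47) (-24, 47) (-12, 47) 
catch -0.175 zmax 0.0493047710413659
(-84, 47) (-72, 46) (-60, 47) (-48, 47) (-36, 47) (-24, 46) (-12, 47)
```

View pics/t8.png

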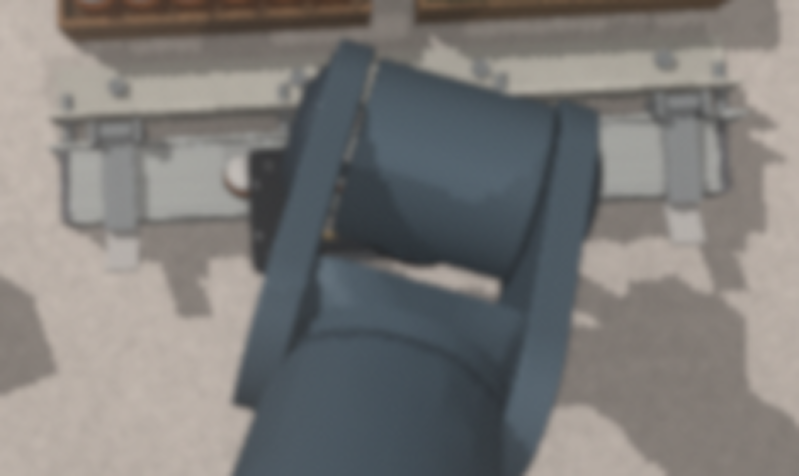

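Both catches have dropped, since their strips are back at the resting 47 mm. I'll press lightly to confirm the rack sits flat on the keeper.

Emit:
{"name": "send_rows", "arguments": {
  "moves": [
    [[-1,0,0,0,0,0,0],[-1,0,0,0,0,0,0]]
  ]
}}

```text
time_s: 18.3
tool_pos: [0.6399, -0.0523, 0.0169]
ee_rot: [-0.108, 3.138, -0.001]
contact_force: [-0.2, -0.6, 0.7]
grip_width: 0.999
```

Emit:
{"name": "send_rows", "arguments": {
  "moves": [
    [[-1,0,0,0,0,0,0],[-1,0,0,0,0,0,0]]
  ]
}}

```text
time_s: 18.55
tool_pos: [0.6401, -0.0521, 0.0164]
ee_rot: [0.108, -3.139, -0.0]
contact_force: [-2.2, 0.1, 1.1]
grip_width: 1.001
```

Emit:
{"name": "send_rows", "arguments": {
  "moves": [
    [[-1,0,0,0,0,0,0],[-1,0,0,0,0,0,0]]
  ]
}}

```text
time_s: 18.8
tool_pos: [0.6405, -0.052, 0.0162]
ee_rot: [0.108, -3.138, -0.0]
contact_force: [-5.0, -0.7, 3.1]
grip_width: 1.0
```

Emit:
{"name": "send_rows", "arguments": {
  "moves": [
    [[-1,0,0,0,0,0,0],[-1,0,0,0,0,0,0]]
  ]
}}

```text
time_s: 19.05
tool_pos: [0.6405, -0.0519, 0.0159]
ee_rot: [0.108, -3.135, -0.001]
contact_force: [-8.3, -0.0, 5.2]
grip_width: 0.999
```

There is a hard stop: 8 N with no further motion. I'll back away, lift clear and inspect.

Emit:
{"name": "send_rows", "arguments": {
  "moves": [
    [[5,0,0,0,0,0,0],[30,0,0,0,0,0,0],[60,0,0,0,0,0,0],[100,0,-30,0,0,0,0],[140,0,-70,0,0,0,0],[180,0,-110,0,0,0,0],[200,40,-150,0,0,0,0],[200,90,-170,0,0,0,0],[200,140,-190,0,0,0,0],[200,190,-190,0,0,0,0],[200,240,-190,0,0,0,0],[200,240,-190,0,0,0,0]]
  ]
}}

```text
time_s: 20.55
tool_pos: [0.4261, 0.1764, 0.2069]
ee_rot: [-0.117, 3.137, 0.001]
contact_force: [0.3, -1.7, -0.4]
grip_width: 0.998
```

```bash
python3 look.py 9 | cut -c1-90; python3 - <<'E'
from h import *
p,d=imaging.get_image("scene"); cv2.imwrite("pics/sc9.png",cv2.resize(p[150:330,110:410],None,fx=2.6,fy=2.6,interpolation=cv2.INTER_CUBIC))
p,d=imaging.get_image("top");X=cloud("top",d)
for nm,sl in (("carton",(slice(175,230),slice(115,175))),("bottle",(slice(175,220),slice(445,500)))):
    q=X[sl].reshape(-1,3);q=q[(q[:,2]>.03)&(q[:,2]<.2)];print(nm,q.min(0),q.max(0))
E
```

```text
[0.4261 0.1764 0.2069] [ 0.3 -1.7 -0.4] 20.55
[-205.   -46.    -3.4]
[-185.   -69.   -53.3]
[-165.   -74.4   -3.2]
[-145.   -45.5   -4.6]
[-125.   -46.6   -3.4]
[-105.   -45.5   -4.7]
[-85.  -46.5  -3.3]
[-65.  -45.8  -4.8]
[-45.  -46.5  -3.7]
[-25.  -46.1  -3.1]
[ -5.  -46.5  -3.6]
[ 15.  -46.1  -3.2]
[ 35.  -45.2  -3.6]
[ 55.  -46.2  -3. ]
[ 75.  -45.5  -3.9]
[ 95.  -46.4  -3.4]
[115.  -45.5  -4.3]
[135.  -46.2  -3.3]
[155.  -45.8  -4.4]
[175.  -70.7 -53.3]
[195.  -45.9  -4.8]
b range -0.32424810954322636 0.36115589203193493
catch 0.175 zmax 0.04909126658025032
(-84, 47) (-72, 46) (-60, 47) (-48, 47) (-36, 47) (-24, 47) (-12, 47) 
catch -0.175 zmax 0.0492272727848555
(-84, 47) (-72, 45) (-60, 47) (-48, 47) (-36, 47) (-24, 47) (-12, 47) 
carton [0.58083284 0.25745402 0.03024235] [0.65172159 0.32813365 0.10965702]
bottle [ 0.61659715 -0.40952911  0.03049588] [ 0.67270474 -0.35785461  0.12181444]
```

View pics/t9.png

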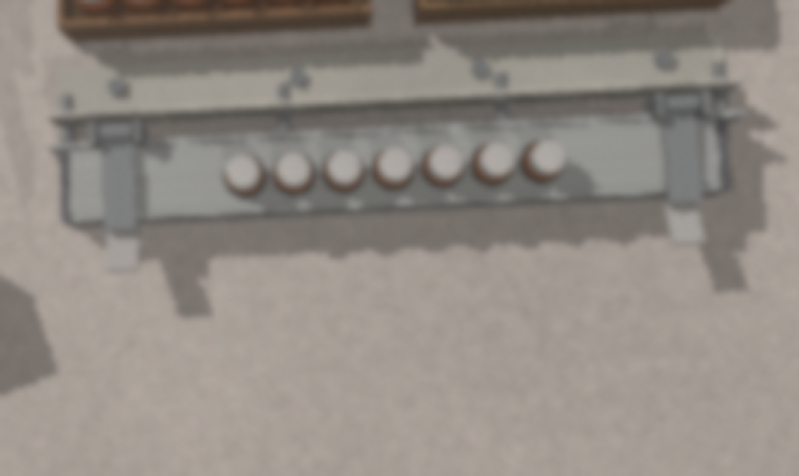

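View pics/sc9.png

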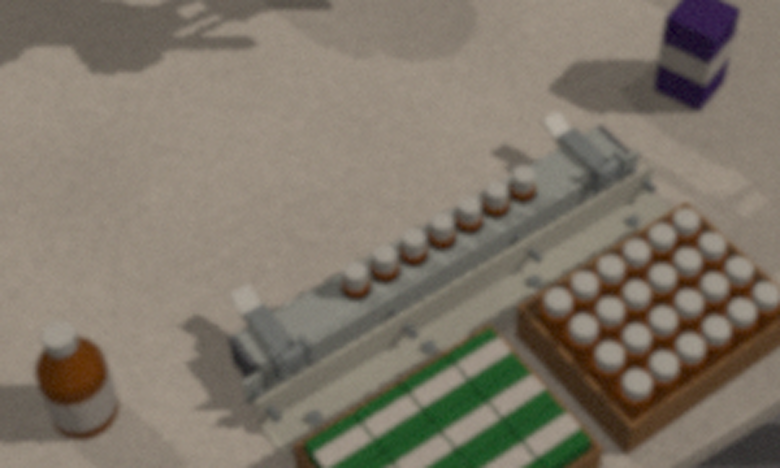

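The top and scene views show the rack flat on the keeper. Both noses are down in front of it, at (122,255) and (685,225) in the top view, and the bottle and carton have not moved.

```bash
python3 -c "
from workcell import job_done
print(job_done())"
```

```text
the job is handed in; nothing more can be done
None
```

The rack is home: it lies flat and parallel against the keeper strip, and both spring catches have dropped in front of it. I handed the job in at about 21 s of the 72 s allowed.

**How it went:** I pushed the rack square to the rail with both fingers open. I then eased the right end under its catch, then the left, and pushed it home from the middle in 1 mm steps.

**Last checks:**
- **Stop felt:** pressing gently at the end raised the force to about 8 N with no further movement, so the rack is against the keeper.
- **Parallel:** the rack's front edge is parallel to the keeper within about 1 mm over its length.
- **Catches:** both strips are back at their starting height, with the noses visible in front of the rack.
- **Bystanders:** the bottle and carton are within 1 mm of their starting positions.
- **Robot:** the arm was clear of everything at the end.

**What went wrong or disagreed:**
- **Mistaken push:** one row, sent as I began moving to the right end, commanded 5 mm forward when I meant to back off. The rack moved about 4 mm and stayed square.
- **Force:** the highest push I read was about 8 N. Force is only reported at the end of each move, so I did not measure the peak during that slip. I estimate it could have come close to the 20 N limit.
- **Keeper position:** my first camera estimate put the keeper face about 3–4 mm too far back, so I relied on the felt stop and the catches dropping instead.

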